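# Clear the rotating toy display and hold it with the spinning top to the front

## Task

Somebody left the rubber stamp on our rotating toy display, in front of the spinning top: lift it off and set it down, without dropping it, upright on the lid of its ink pad. Then turn the display by its wooden dividers, slowly and smoothly so that every toy stays standing in its bay, until the spinning top's bay points squarely at the price card on the front of the stand, and grip a divider there to keep the display still while I tie a price tag to the top. It spins freely, so finish while still gripping the divider: do not let go.

Things in the scene. Friction and masses are not known exactly. Their poses are not given: they have to be found in the camera images.
- stray_stamp: Rubber stamp, 66 mm tall, 40 g: foot 24 mm (its x) by 36 mm (its y), 22 mm tall; above it an upright wooden handle, 24 mm thick to the fingers. Origin: centre of its underside; z up. Starts standing on the display's tray in the spinning top's bay, 107 mm from the turning axis (between top and rim), x radial within 0.2 rad.
- pad: Closed flat ink pad tin lying loose on the table to the right, 54 mm (its x) by 87 mm (its y), 16 mm tall, 0.15 kg. Origin: centre of its underside; its flat lid is 16 mm above.
- divider: Two crossed upright plywood panels fixed on the tray, turning with it: four arms, each 10 mm thick, 70 mm tall, reaching 120 mm from the axis, at 45, 135, 225 and 315 deg from its x axis. Origin: on the turning axis at the tray floor, 37 mm above the table; x points along the middle of the top's bay. Middle post 38 mm across, 94 mm tall. Tray 260 mm across, rim 5 mm above its floor.
- carousel (a joint): Turning angle of tray, divider and toys about the upright axis, rad; 0 where it stood at the start, grows counterclockwise seen from above. Very free (friction 0.004 N m), no detents, no stop within 12 rad.
- top_bay (a point): Point on the tray floor in the middle of the spinning top's bay, 100 mm from the turning axis.
- front (a point): Fixed point of the stand straight in front of the turning axis, 100 mm from it, at the tray floor's height, on the line from the axis to the small price card. Where top_bay must come. Horizontally, the direction from the divider's origin to this point is the front.
- stand: Fixed wooden base board 275 by 200 mm, 15 mm thick, under the tray; on its front edge, 152 mm from the axis, a wooden block with an upright paper price card (66 mm wide, top about 60 mm above the table). Origin: on the table below the turning axis; front towards its -x (roughly towards the robot).
- spinning_top: Wooden spinning top standing on its flat base, 60 mm across, 57 mm tall with a 12 mm stem, in its bay 58 mm from the axis. Origin: centre of its underside.
- toy_yoyo: Wooden yo-yo lying flat, 56 mm across, 36 mm tall, in one of the other three bays, 62 mm from the axis. Origin: centre of its underside.
- toy_skittle: Turned wooden skittle standing upright, 38 mm across, 100 mm tall, in another bay, 62 mm from the axis. It topples if the tray is jerked: 0.6 rad/s or slower, without jerks, is safe. Origin: centre of its underside.
- toy_block: Wooden cube of 35 mm in the remaining bay, 62 mm from the axis. Origin: centre of its underside.
Mind the look-alikes: they are no part of the job. There is more than one size of the stray_stamp; the one meant has the size given above. Several things have the shape of the toy_skittle; the one meant has the colours described above.

How it is judged:
By the outcome, as a careful person would: the job done as asked, in the order asked, and still so for the second after the job is handed in, while the arm keeps its last pose, push and grip.
It also fails if it takes over 72 s, if anything falls off the work surface, if the arm or the gripper's body presses on something with over 40 N, if the wrist force passes 120 N, or if a joint passes its speed limit or range.

## Robot

A 6-joint arm with a two-finger parallel gripper is mounted at the origin on the work surface; the furniture and walls round the work are solid. World frame = base frame: x ahead of the robot, y to its left, z up, the work surface at z = 0. Lengths are in m, angles in rad, forces in N, time in s.
With the tool pointing down it reaches from about 0.3 to 0.775 m from the base axis. Payload 14.6 kg.
Tool frame: the origin (TCP) lies midway between the tips of the shut fingers; the grasp point (between the pads) lies 19 mm behind it; z points along the fingers, y is the line along which they close (so a half turn about z gives the same grasp; the last joint's range is limited). The gripper opens to 85 mm and grips with 20 to 120 N. Pads are 22 mm wide; open, the fingers measure 114 mm over their backs; the gripper's body (76 mm by 85 mm) begins 54 mm behind the grasp point. The pads swing forward as they close: fully open they stand 13 mm farther back than shut.
Start: joints at [-1.381, 0.3, 1.521, -0, 1.321, -0.067], TCP at [0.14, -0.532, 0.231] pointing down, gripper open.
Joint ranges: [-3.03, 3.03], [-0.79, 2.21], [0.23, 2.52], [-1.04, 4.18], [0, 3.07], [-2.55, 2.55]. Speed limits (rad/s): [2.22, 2.22, 2.57, 3.14, 3.14, 3.14].

## Interface

Orientations are given as a rotation vector (axis times angle).
In Python, from bench import sensors, imaging, order gives the robot as it stands.
- The arm moves only by the shell command python3 -m creep 'ROWS' [OPENING]. ROWS is JSON, a list that holds one entry, the list of rows, each a list of 4 numbers: the shift along the world's x, y, z in units of 0.2 m (1.0 is 0.2 m), then the turn about the world's z in units of 90 degrees (1.0 is 90 degrees). A call has 1 to 10 rows; each row is the pose to reach, as a shift and turn from the pose commanded when the call began; what a row does not reach only later rows make up. A row lasts 1/8 s, in which the tool goes at most 62.5 mm and 10.7 degrees, less where a joint would pass 70% of its speed; a pose out of reach is approached as far as the arm can. A call with a number of a shift or a turn outside -1 to 1 is refused whole. A call with a gripper value outside its range is refused whole. OPENING is the closure, from 0 (fully open) to 1 (shut), set as the call begins (- or left out, the last holds). The fingers move at their own pace and stop on an object; the grip force is fixed at half the most. Time passes only in rows, so rows that repeat a pose let the fingers close. It gives the time, the measured TCP pose, the force, the opening and the grip force at its end, in the units of the state.
- sensors.get_obs(): the state, without advancing time (a new reading comes with each control period).
- imaging.grab_frame(name): name is "side" or "top" or "wrist"; returns a dict with "img" (400x640x3 uint8, red, green, blue), "z_map" (400x640 float32, m along the optical axis (not along the pixel's ray), 0 where there is no reading), "intrinsics" (3x3 intrinsics, pixels), "cam_to_world" (4x4, takes a point from camera to world coordinates). Camera axes: x right, y down, z forward; pixel columns grow to the right and rows downward; lengths in m; the calibration is good to about 2 mm. A picture is of the moment at which its call begins.
- order.job_done(): hands the job in; it is judged then, once.
The state is a dict: "time_s": time; "joint_positions": joint angles; "joint_vel": joint speeds; "joint_efforts": joint torques, N m; "position": TCP position; "tcp_rot": TCP orientation; "force": force on the tool from outside, world axes, zero at the start; "moment": the same for the moment, N m; "gripper_width": finger opening in m; "gripper_force": force on a finger pad.
Only numpy, scipy, OpenCV 4.12 (cv2) and the standard library are available. Lean on these libraries where they do the work, as an engineer would, in place of code of your own. Each camera call takes 0.05 s, during which the arm holds its last target. There are 200 camera calls.

## Working session

There is one attempt and no reset: what is moved stays moved. The work goes in short steps, Python scripts to look and compute and a shell command to move; the robot and the scene stay as the last step left them, time stands still between calls to the robot, and variables do not carry over. Pictures are saved under pics/ and viewed, at most 10 in all, crops included, and the job is handed in when it is done.

```bash
mkdir -p pics; cat > h.py <<'E'
import numpy as np, cv2
from bench import sensors, imaging, order
def grab(n):
    f=imaging.grab_frame(n); np.savez('pics/'+n+'.npz',**{k:np.array(f[k]) for k in f}); return f
def load(n): return np.load('pics/'+n+'.npz')
def cloud(f):
    K=f['intrinsics'];z=f['z_map'];v,u=np.mgrid[:400,:640]
    P=np.stack([(u-K[0,2])/K[0,0]*z,(v-K[1,2])/K[1,1]*z,z,np.ones_like(z)],-1)@np.array(f['cam_to_world']).T
    P=P[...,:3];P[z==0]=np.nan;return P
def plane(f,u,v,h):
    K=f['intrinsics'];T=np.array(f['cam_to_world']);d=T[:3,:3]@np.array([(u-K[0,2])/K[0,0],(v-K[1,2])/K[1,1],1]);c=T[:3,3]
    return c+d*(h-c[2])/d[2]
def save(f,name): cv2.imwrite('pics/'+name,cv2.cvtColor(np.array(f['img']),cv2.COLOR_RGB2BGR))
E
python3 - <<'E'
from h import *
a=grab('top');b=grab('side')
im=np.vstack([a['img'],b['img']])
cv2.imwrite('pics/a.png',cv2.cvtColor(cv2.resize(im,(480,600),interpolation=cv2.INTER_AREA),cv2.COLOR_RGB2BGR))
save(a,'top0.png');save(b,'side0.png')
print(a['cam_to_world'],b['cam_to_world'],sensors.get_obs())
E
```

```text
[[ 0.03046443 -0.99458802  0.09933068  0.41672678]
 [-0.99938319 -0.03204582 -0.01436361 -0.12022468]
 [ 0.01746901 -0.09883183 -0.9949508   1.08345766]
 [ 0.          0.          0.          1.        ]] [[-0.9640405  -0.12655744  0.23368595  0.27588488]
 [-0.26451197  0.37198447 -0.88975332  0.79768857]
 [ 0.02567736 -0.91957097 -0.39208405  0.43731545]
 [ 0.          0.          0.          1.        ]] {'time_s': 0.1, 'joint_positions': array([-1.38060177e+00,  3.00398896e-01,  1.52148980e+00, -7.27321925e-06,
        1.32071474e+00, -6.66094018e-02]), 'joint_vel': array([-0.00039603, -0.00175529, -0.00241308, -0.00101332, -0.00155461,
        0.00011888]), 'joint_efforts': array([ 2.05572636e-03, -5.44376457e+01, -3.62370050e+01, -3.46247703e-05,
        3.06806534e-03,  2.31929351e-05]), 'position': array([ 0.13964712, -0.53176772,  0.23079954]), 'tcp_rot': array([-3.11472991e+00, -4.02152863e-01,  1.09059028e-04]), 'force': array([ 0.35399777, -0.25890562, -0.98520869]), 'moment': array([-0.00504815,  0.0714194 , -0.00552711]), 'gripper_force': 0.0, 'gripper_width': 0.08545312862005179}
```

View pics/top0.png

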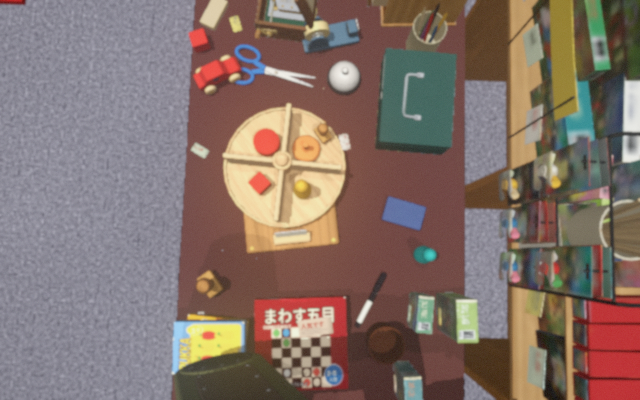

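View pics/side0.png

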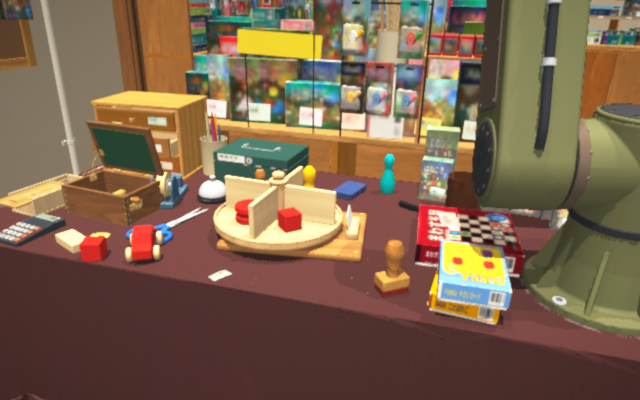

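The top view shows the display centred at about (283,162). The stamp on the tray is at (323,130), beyond the orange top at (306,148). The blue pad is at (403,213), the price card at (292,237), and the yellow skittle at (303,187). 

Stamp candidates are the one at (323,130) on the tray and the one at (208,284) on the table. The tray one fits by place, and I'll check its size. Skittle look-alikes are yellow (303,187), in a bay, and teal (425,255), on the table. The yellow one is the toy.

```bash
python3 - <<'E'
from h import *
a=load('top');P=cloud(a);im=a['img'];hsv=cv2.cvtColor(im,cv2.COLOR_RGB2HSV)
cv2.imwrite('pics/crop1.png',cv2.cvtColor(cv2.resize(im[95:260,200:450],(800,528),interpolation=cv2.INTER_CUBIC),cv2.COLOR_RGB2BGR))
for (u,v) in [(283,159),(323,130),(306,148),(303,187),(260,183),(266,142),(403,213),(292,237),(208,284),(425,255)]:
    w=P[v-2:v+3,u-2:u+3].reshape(-1,3);print(u,v,np.nanmedian(w,0).round(3),w[:,2].max().round(3))
# pad
m=((hsv[...,0]>105)&(hsv[...,0]<125)&(hsv[...,1]>120)).astype(np.uint8);m[:190]=0;m[240:]=0;m[:,:375]=0;m[:,435:]=0
c=max(cv2.findContours(m,0,1)[0],key=cv2.contourArea)
q=np.array([plane(a,u,v,.016)[:2] for u,v in c[:,0]],np.float32);r=cv2.minAreaRect(q);print('pad',r)
# divider panels: height 37+70=107mm
ax=P[159,283]
z=P[...,2];m=(z>.098)&(z<.116)&(np.hypot(P[...,0]-ax[0],P[...,1]-ax[1])<.13)
p=P[m][:,:2];np.save('pics/div.npy',p);print(m.sum())
# fit cross: center, angle
from scipy.optimize import least_squares
def f(x):
    d=p-x[:2];c,s=np.cos(x[2]),np.sin(x[2]);A=d@np.array([c,s]);B=d@np.array([-s,c]);return np.minimum(abs(A),abs(B))
best=min((least_squares(f,[ax[0],ax[1],t],loss='soft_l1',f_scale=.004) for t in np.arange(0,1.57,.2)),key=lambda r:r.cost)
print('cross',best.x,np.degrees(best.x[2]),np.median(best.fun))
# tray outline circle, color hist
m=(z>.034)&(z<.047)&(np.hypot(P[...,0]-ax[0],P[...,1]-ax[1])<.16)
c=cv2.findContours(m.astype(np.uint8),0,1)[0];c=max(c,key=cv2.contourArea);q=np.array([P[v,u,:2] for u,v in c[:,0]],np.float32);print('tray',cv2.minEnclosingCircle(q))
# stamp: points above tray around
s=(abs(P[...,0]-P[130,323,0])<.05)&(abs(P[...,1]-P[130,323,1])<.05)&(z>.05)
for u,v in [(x,y) for y in range(120,140,2) for x in range(314,334,2)]: pass
print((z[118:144:2,312:338:2]*1000).round(0).astype(int))
E
```

```text
283 159 [ 0.592 -0.045  0.132] 0.135
323 130 [ 0.66  -0.121  0.101] 0.105
306 148 [ 0.628 -0.087  0.064] 0.094
303 187 [ 0.538 -0.086  0.134] 0.138
260 183 [0.551 0.006 0.072] 0.076
266 142 [ 0.637 -0.003  0.073] nan
403 213 [ 0.503 -0.3    0.017] 0.02
292 237 [ 0.444 -0.062  0.032] 0.039
208 284 [0.344 0.098 0.087] 0.093
425 255 [ 0.414 -0.333  0.093] 0.1Traceback (most recent call last):
  File "<stdin>", line 8, in <module>
ValueError: max() iterable argument is empty
```

View pics/crop1.png

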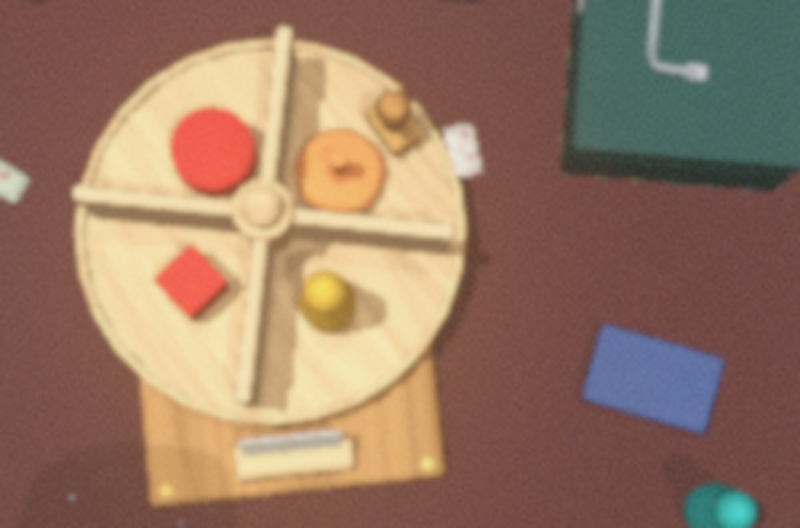

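The crop confirms the stamp: it is beside the top near the rim at crop (395,118), and its top is at z≈0.103 = 37+66 mm. The table stamp is about 90 mm tall, so it is a look-alike. The pad is the blue rectangle at crop (652,378).

```bash
python3 - <<'E'
from h import *
from scipy.optimize import least_squares
a=load('top');P=cloud(a);im=a['img'];hsv=cv2.cvtColor(im,cv2.COLOR_RGB2HSV);z=P[...,2]
print(hsv[213,403],hsv[190,350],hsv[132,318],hsv[128,324],hsv[118,316])
B=im.astype(int)
m=((B[...,2]-B[...,0])>20).astype(np.uint8);m[:190]=0;m[240:]=0;m[:,:375]=0;m[:,430:]=0
c=max(cv2.findContours(m,0,1)[0],key=cv2.contourArea)
q=np.array([plane(a,u,v,.016)[:2] for u,v in c[:,0]],np.float32);r=cv2.minAreaRect(q);print('pad',r,cv2.boxPoints(r))
ax=P[159,283]
R=np.hypot(P[...,0]-ax[0],P[...,1]-ax[1])
m=(z>.098)&(z<.116)&(R<.125)&~((hsv[...,1]>150));p=P[m][:,:2]
def f(x):
    d=p-x[:2];c,s=np.cos(x[2]),np.sin(x[2]);return np.minimum(abs(d@np.array([c,s])),abs(d@np.array([-s,c])))
b=min((least_squares(f,[ax[0],ax[1],t],loss='soft_l1',f_scale=.004) for t in np.arange(0,1.57,.2)),key=lambda r:r.cost)
print('cross',b.x,np.degrees(b.x[2]),np.median(b.fun),m.sum())
m=((hsv[...,2]>120)&(R<.16)&(z>.03)).astype(np.uint8)
c=max(cv2.findContours(m,0,1)[0],key=cv2.contourArea)[:,0]
q=np.array([plane(a,u,v,.042)[:2] for u,v in c]);g=lambda x:np.hypot(*(q-x[:2]).T)-x[2]
s=least_squares(g,[.59,-.045,.13],loss='soft_l1',f_scale=.002);print('tray',s.x)
# card: high z points between x .42-.47
m=(z>.045)&(P[...,0]>.40)&(P[...,0]<.465)&(P[...,1]<0)&(P[...,1]>-.13);w=P[m];print('card',len(w),w.mean(0),w.min(0),w.max(0))
# base board outline, front corners
m=((hsv[...,2]>110)&(P[...,0]<.47)&(P[...,0]>.38)&(P[...,1]>-.2)&(P[...,1]<.1)).astype(np.uint8)
c=max(cv2.findContours(m,0,1)[0],key=cv2.contourArea)[:,0]
q=np.array([plane(a,u,v,.015)[:2] for u,v in c],np.float32);r=cv2.minAreaRect(q);print('board',r,cv2.boxPoints(r))
np.set_printoptions(linewidth=200)
print((z[118:146:2,308:340:2]*1000).round(0).astype(int))
E
```

```text
[111 102 165] [  6 108 128] [ 17 138 194] [ 16 135 217] [ 19  87 228]
pad ((0.5035889148712158, -0.30170947313308716), (0.08671149611473083, 0.05359545350074768), 75.34430694580078) [[ 0.46669367 -0.33687449]
 [ 0.51854527 -0.35043466]
 [ 0.5404842  -0.26654446]
 [ 0.48863256 -0.2529843 ]]
cross [ 0.5923689  -0.04128704  1.49617294] 85.7243947098161 0.0028793079650454405 1207
tray [ 0.59282372 -0.04041129  0.12850186]
card 89 [ 0.45281684 -0.05992864  0.05412699] [ 0.44614734 -0.09199658  0.0453634 ] [ 0.46371139 -0.02763088  0.06254011]
board ((0.42581120133399963, -0.05076614022254944), (0.0905664935708046, 0.2961840331554413), 0.016245944425463676) [[ 0.38048595  0.09731302]
 [ 0.38056993 -0.19887099]
 [ 0.47113645 -0.1988453 ]
 [ 0.47105247  0.09733871]]
[[                  39                   35                   39                   38 -9223372036854775808                   42                    1                    3                   -1
                     2                    0                    3                   -2                   -1                   -5             
[... 3804 characters left out ...]
                   56                   55                   54                   47                   37                   55                   51
                    36                   36                   38                   40                   42                   34                   40]
 [                  56                   54                   57                   54                   52                   52                   37 -9223372036854775808                   37
                    37                   37                   36                   41                   38                   35                   42]]<stdin>:27: RuntimeWarning: invalid value encountered in cast
```

```bash
python3 - <<'E'
from h import *
a=load('top');P=cloud(a);im=a['img'];hsv=cv2.cvtColor(im,cv2.COLOR_RGB2HSV);z=P[...,2]
s=(slice(114,150),slice(306,342))
Q=P[s].reshape(-1,3)
h=Q[(Q[:,2]>.088)&(Q[:,2]<.11)];h=h[np.hypot(*(h[:,:2]-[.66,-.121]).T)<.025];print('handle',len(h),h.mean(0),(h.min(0)+h.max(0))/2,np.ptp(h,0))
t=Q[(Q[:,2]>.048)&(np.hypot(*(Q[:,:2]-[.66,-.121]).T)<.032)];t[:,:2]
r=cv2.minAreaRect(t[:,:2].astype(np.float32));print('foot+h',r)
ax=np.array([.5926,-.041])
print('polar',np.hypot(*(h.mean(0)[:2]-ax)),np.degrees(np.arctan2(*(h.mean(0)[:2]-ax)[::-1])))
print('toolbox',np.nanmax(P[60:150,380:455,2]),np.nanmax(P[150:300,350:460,2]), P[145,385])
# side view of stamp foot/tray? board front edge: pixels via hue
print('hsv board',hsv[225,255],hsv[244,290],hsv[215,330],'table',hsv[270,270],'block',hsv[240,290])
m=((hsv[...,2]>140)&(hsv[...,1]>60)).astype(np.uint8);m[:222]=0;m[262:]=0;m[:,:235]=0;m[:,350:]=0
c=max(cv2.findContours(m,0,1)[0],key=cv2.contourArea)[:,0]
print(c.min(0),c.max(0))
# front edge: lowest pixel per column
fe=[];
for u in range(252,332):
    col=np.where(m[:,u])[0]
    if len(col): fe.append(plane(a,u,col.max()+.5,.012)[:2])
fe=np.array(fe);k=np.polyfit(fe[:,1],fe[:,0],1);k=np.polyfit(*(fe[abs(np.polyval(k,fe[:,1])-fe[:,0])<.004][:,::-1].T),1);print('front edge x=k y+b',k,'front normal deg',180-np.degrees(np.arctan(k[0])), fe[0],fe[-1])
# corners mid
mm=fe[[0,-1]].mean(0)
d=[]
w=P[(z>.047)&(P[...,0]>.42)&(P[...,0]<.465)&(P[...,1]<0)&(P[...,1]>-.13)]
print('card dir',np.degrees(np.arctan2(*(w.mean(0)[:2]-ax)[::-1])))
# red/brown nail dots? block
m=(hsv[...,1]<95)&(hsv[...,2]>190);m[:228]=0;m[248:]=0;m[:,:268]=0;m[:,315:]=0
v,u=np.where(m);q=np.array([plane(a,i,j,.035)[:2] for i,j in zip(u,v)],np.float32);r=cv2.minAreaRect(q);print('block',r,np.degrees(np.arctan2(*(np.array(r[0])-ax)[::-1])))
E
```

```text
handle 112 [ 0.66378065 -0.1196037   0.09846352] [ 0.66462652 -0.11961625  0.09796016] [0.02332965 0.02270896 0.01624102]
foot+h ((0.656692624092102, -0.11246824264526367), (0.03803737461566925, 0.046235714107751846), 44.99172592163086)
polar 0.10604351269070746 -47.837155472691286
toolbox 0.09929450347282986 0.15783234567200988 [ 0.64385556 -0.25333248  0.05395648]
hsv board [ 16 129 210] [ 16 124 208] [ 17 127 219] table [  8 111 115] block [ 22  71 243]
[243 222] [338 252]
front edge x=k y+b [-0.12991815  0.41062593] front normal deg 187.40230049301397 [0.40809572 0.02354236] [ 0.43046325 -0.14596391]
card dir -172.53935516074412
block ((0.4458051323890686, -0.06034116446971893), (0.02698581852018833, 0.07667393982410431), 6.9493184089660645) -172.49414788292376
```

```bash
python3 -m creep '[[[0.15,0.12,0,0.08],[0.35,0.28,0,0.18],[0.55,0.44,0,0.29],[0.75,0.6,0,0.39],[0.9,0.75,0,0.47],[0.95,0.78,0,0.5],[0.95,0.78,0,0.5]]]' 0
python3 -m creep '[[[0.15,0.12,0,0.08],[0.35,0.28,0,0.18],[0.55,0.44,0,0.29],[0.75,0.6,0,0.39],[0.85,0.7,0,0.47],[0.9,0.75,0,0.5],[0.9,0.75,0,0.5]]]'
python3 -m creep '[[[0.2,0.15,0,0.08],[0.4,0.3,0,0.18],[0.6,0.42,-0.1,0.25],[0.72,0.5,-0.15,0.27],[0.775,0.529,-0.15,0.27],[0.775,0.529,-0.15,0.27],[0.775,0.529,-0.15,0.27]]]'
python3 - <<'E'
from h import *
f=grab('wrist');save(f,'w1.png');o=sensors.get_obs();print(o['position'],o['tcp_rot'],o['time_s'])
E
```

```text
time_s: 0.98
position: [0.3298, -0.376, 0.2311]
tcp_rot: [-2.724, -1.564, 0.0]
force: [0.6, -0.0, 0.4]
gripper_width: 0.0857
gripper_force: 0.0
time_s: 1.85
position: [0.5094, -0.2266, 0.2311]
tcp_rot: [-1.921, -2.485, 0.0]
force: [-0.8, -1.3, -0.6]
gripper_width: 0.0855
gripper_force: 0.0
time_s: 2.72
position: [0.6641, -0.1215, 0.2022]
tcp_rot: [1.355, 2.833, 0.0]
force: [0.4, -0.1, -0.5]
gripper_width: 0.0858
gripper_force: 0.0
[ 0.66414181 -0.1212729   0.20217897] [1.35451662e+00 2.83353270e+00 1.57687813e-04] 2.775
```

View pics/w1.png

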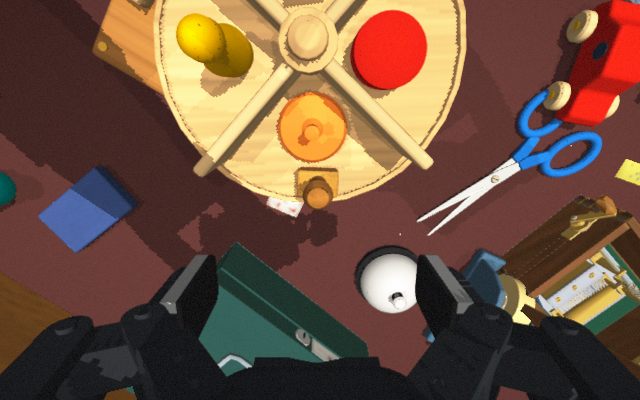

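The wrist view shows the stamp at (317,185), with its foot square to the image, between the top (313,128) and the rim. Both neighbouring dividers and the pad (88,210) are clear.

```bash
python3 - <<'E'
from h import *
from scipy.optimize import least_squares
f=load('wrist');P=cloud(f);z=P[...,2];ax=np.array([.5926,-.041])
Q=P.reshape(-1,3)
d=np.hypot(*(Q[:,:2]-[.6645,-.12]).T)
h=Q[(Q[:,2]>.085)&(Q[:,2]<.112)&(d<.025)];print('handle',len(h),h.mean(0),(h.min(0)+h.max(0))[:2]/2,np.ptp(h,0))
t=Q[(Q[:,2]>.052)&(Q[:,2]<.066)&(d<.035)];r=cv2.minAreaRect(np.vstack([t,h])[:,:2].astype(np.float32));print('foot',len(t),r,t.mean(0));
R=np.hypot(*(Q[:,:2]-ax).T)
p=Q[(Q[:,2]>.1)&(Q[:,2]<.112)&(R<.125)&(R>.03)&(np.hypot(*(Q[:,:2]-[.6645,-.12]).T)>.04)][:,:2]
hs=None
def g(x):
    e=p-x[:2];c,s=np.cos(x[2]),np.sin(x[2]);return np.minimum(abs(e@np.array([c,s])),abs(e@np.array([-s,c])))
b=least_squares(g,[*ax,np.radians(85.7)],loss='soft_l1',f_scale=.003);print('cross',b.x,np.degrees(b.x[2]),np.median(b.fun),len(p))
im=f['img'].astype(int);m=((im[...,2]-im[...,0]>30)&(abs(z-.016)<.006)).astype(np.uint8)
m[:,200:]=0;v,u=np.where(m);print('pad',cv2.minAreaRect(P[v,u,:2].astype(np.float32)),np.median(P[v,u],0))
E
```

```text
handle 730 [ 0.66357507 -0.12057264  0.09772056] [ 0.6649274  -0.12231018] [0.02338597 0.02414414 0.0172224 ]
foot 1261 ((0.6556086540222168, -0.11394072324037552), (0.03983236104249954, 0.049272868782281876), 39.605751037597656) [ 0.65398491 -0.11034461  0.05582147]
cross [ 0.59309346 -0.04367377  1.50017106] 85.95347008702626 0.0025022875573837483 4114
pad ((0.47639477252960205, -0.30770519375801086), (0.1085229218006134, 0.10442648082971573), 75.95848083496094) [ 0.50243043 -0.30365057  0.01548204]
```

```bash
python3 -m creep '[[[0,0,-0.1,0],[0,0,-0.2,0],[0,0,-0.3,0],[0,0,-0.4,0],[0,0,-0.5,0],[0,0,-0.58,0],[0,0,-0.64,0],[0,0,-0.665,0],[0,0,-0.665,0],[0,0,-0.665,0]]]'
python3 -m creep '[[[0,0,0,0],[0,0,0,0],[0,0,0,0],[0,0,0,0],[0,0,0,0],[0,0,0,0],[0,0,0,0],[0,0,0,0]]]' 1
```

```text
time_s: 4.03
position: [0.665, -0.1202, 0.069]
tcp_rot: [1.352, 2.835, 0.0]
force: [0.6, -0.4, -0.0]
gripper_width: 0.0855
gripper_force: 0.0
time_s: 5.03
position: [0.6648, -0.1201, 0.0685]
tcp_rot: [1.352, 2.835, 0.0]
force: [-0.7, 0.8, 3.5]
gripper_width: 0.0206
gripper_force: 58.8
```

```bash
python3 -m creep '[[[0,0,0.03,0],[0,0,0.1,0],[0,0,0.2,0],[0,0,0.3,0],[0,0,0.4,0],[0,0,0.47,0],[0,0,0.5,0],[0,0,0.5,0]]]'
python3 -m creep '[[[-0.04,-0.05,0,0.02],[-0.14,-0.16,0,0.07],[-0.26,-0.3,0,0.13],[-0.4,-0.45,0,0.2],[-0.54,-0.6,0,0.27],[-0.66,-0.74,0,0.33],[-0.76,-0.85,0,0.38],[-0.806,-0.908,0,0.4],[-0.806,-0.908,0,0.4],[-0.806,-0.908,0,0.4]]]'
python3 - <<'E'
from h import *
f=grab('wrist');g=grab('side');s=np.vstack([f['img'][:, :],])
im=np.hstack([cv2.resize(f['img'],(480,300)),g['img'][80:280,280:480][:, :].repeat(1,0)[:200].copy() if 0 else cv2.resize(g['img'][100:300,220:440],(320,300))]);cv2.imwrite('pics/w2.png',im[...,::-1])
P=cloud(f);i=f['img'].astype(int);m=(i[...,2]-i[...,0]>30)&(abs(P[...,2]-.016)<.008)&(np.hypot(P[...,0]-.5036,P[...,1]+.3017)<.06)
m=cv2.morphologyEx(m.astype(np.uint8),cv2.MORPH_OPEN,np.ones((5,5)));v,u=np.where(m);print('pad',cv2.minAreaRect(P[v,u,:2].astype(np.float32)))
Q=P.reshape(-1,3);o=sensors.get_obs();p=o['position'];print(p,o['gripper_width'],o['time_s'])
k=Q[(np.hypot(*(Q[:,:2]-p[:2]).T)<.04)&(Q[:,2]>.11)&(Q[:,2]<.165)];print('low pts',len(k),np.percentile(k[:,2],[0,5,50]) if len(k) else '')
E
```

```text
time_s: 6.02
position: [0.6647, -0.1202, 0.1683]
tcp_rot: [-1.352, -2.836, 0.0]
force: [-0.5, -0.4, -1.4]
gripper_width: 0.0206
gripper_force: 58.6
time_s: 7.28
position: [0.5038, -0.3012, 0.1679]
tcp_rot: [-0.41, -3.114, -0.001]
force: [0.2, -0.1, -0.5]
gripper_width: 0.0206
gripper_force: 58.7
pad ((0.5026248097419739, -0.30443719029426575), (0.08617083728313446, 0.053362611681222916), 74.75093841552734)
[ 0.50388424 -0.30111438  0.16802633] 0.020933283413397973 7.375
low pts 2192 [0.13542811 0.13933682 0.15653203]
```

View pics/w2.png

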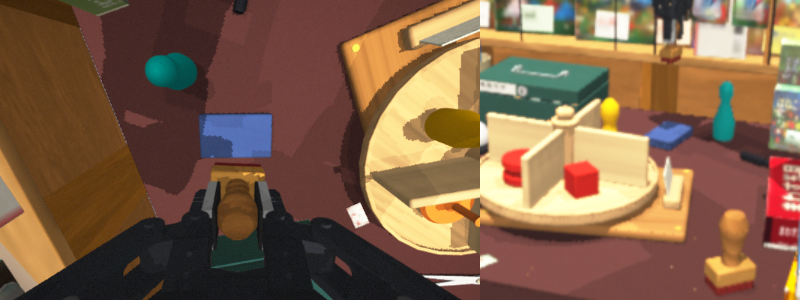

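The stamp hangs upright at wrist-view (237,200), aligned with the blue pad at (236,135). Lowering it slowly.

```bash
python3 -m creep '[[[0,-0.01,-0.08,0],[0,-0.01,-0.18,0],[0,-0.01,-0.28,0],[0,-0.01,-0.38,0],[0,-0.01,-0.46,0],[0,-0.01,-0.52,0],[0,-0.01,-0.56,0],[0,-0.01,-0.58,0],[0,-0.01,-0.59,0],[0,-0.01,-0.59,0]]]'
python3 -m creep '[[[0,0,-0.004,0],[0,0,-0.008,0],[0,0,-0.01,0],[0,0,-0.01,0]]]'
```

```text
time_s: 8.62
position: [0.5036, -0.3038, 0.0505]
tcp_rot: [0.41, 3.114, -0.0]
force: [-0.0, 0.4, 0.6]
gripper_width: 0.0211
gripper_force: 58.7
time_s: 9.12
position: [0.5035, -0.3037, 0.0483]
tcp_rot: [-0.41, -3.115, -0.0]
force: [-0.2, -0.0, -0.3]
gripper_width: 0.0208
gripper_force: 58.7
```

```bash
python3 -m creep '[[[0,0,-0.003,0],[0,0,-0.006,0],[0,0,-0.006,0],[0,0,-0.006,0]]]'
python3 -m creep '[[[0,0,-0.003,0],[0,0,-0.003,0],[0,0,-0.003,0]]]'
```

```text
time_s: 9.62
position: [0.5039, -0.3041, 0.048]
tcp_rot: [0.41, 3.114, -0.001]
force: [-1.8, -0.8, 7.6]
gripper_width: 0.0209
gripper_force: 59.4
time_s: 10.0
position: [0.5041, -0.3042, 0.048]
tcp_rot: [0.409, 3.113, -0.002]
force: [-1.7, 2.4, 12.6]
gripper_width: 0.021
gripper_force: 59.8
```

```bash
python3 -m creep '[[[0,0,0.005,0],[0,0,0.005,0]]]'
python3 -m creep '[[[0,0,0,0],[0,0,0,0],[0,0,0,0],[0,0,0,0],[0,0,0,0],[0,0,0,0]]]' 0.3
python3 -m creep '[[[0,0,0.03,0],[0,0,0.1,0],[0,0,0.2,0],[0,0,0.32,0],[0,0,0.45,0],[0,0,0.58,0],[0,0,0.65,0],[0,0,0.67,0],[0,0,0.67,0]]]'
python3 - <<'E'
from h import *
f=grab('wrist');g=grab('side')
im=np.hstack([cv2.resize(f['img'],(480,300)),cv2.resize(g['img'][100:300,220:440],(320,300))]);cv2.imwrite('pics/w3.png',im[...,::-1])
P=cloud(f);i=f['img'].astype(int);Q=P.reshape(-1,3);d=np.hypot(*(Q[:,:2]-[.5036,-.303]).T)<.04
k=Q[d&(Q[:,2]>.07)&(Q[:,2]<.09)];print('handle top',len(k),k.mean(0),k[:,2].max())
o=sensors.get_obs();p=o['position'];print(p,o['gripper_width'],o['time_s'])
E
```

```text
time_s: 10.25
position: [0.5037, -0.304, 0.048]
tcp_rot: [0.41, 3.114, -0.001]
force: [-1.0, -0.2, 7.3]
gripper_width: 0.0207
gripper_force: 59.3
time_s: 11.0
position: [0.5035, -0.3037, 0.0475]
tcp_rot: [-0.41, -3.115, -0.0]
force: [-0.3, 0.4, -0.1]
gripper_width: 0.0601
gripper_force: 0.0
time_s: 12.12
position: [0.5033, -0.3037, 0.181]
tcp_rot: [-0.41, -3.114, -0.0]
force: [0.0, 0.8, 0.3]
gripper_width: 0.0594
gripper_force: 0.0
handle top 715 [ 0.50229746 -0.3050598   0.07746627] 0.082266115240234
[ 0.50321481 -0.30356194  0.1805166 ] 0.05990571775425688 12.225
```

View pics/w3.png

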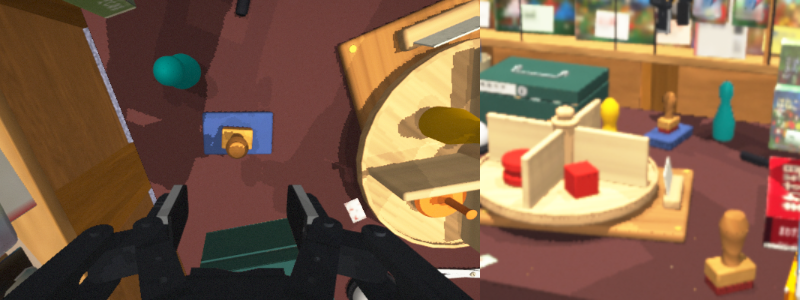

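The stamp stands upright in the middle of the pad lid, at wrist-view (237,140). The display is next: I'll go above the divider arm that points away from the robot.

```bash
python3 -m creep '[[[0.06,0.08,0,0],[0.18,0.24,0,0.02],[0.32,0.43,0,0.04],[0.46,0.62,0,0.06],[0.58,0.76,0,0.08],[0.62,0.82,0,0.09],[0.62,0.82,0,0.09]]]'
python3 -m creep '[[[0.05,0.07,0,0],[0.15,0.2,0,0.01],[0.25,0.33,0,0.02],[0.32,0.42,0,0.03],[0.343,0.45,0,0.03],[0.343,0.45,0,0.03],[0.343,0.45,0,0.03]]]'
python3 - <<'E'
from h import *
from scipy.optimize import least_squares
f=grab('wrist');P=cloud(f);o=sensors.get_obs();p0=o['position'];n=o['tcp_rot'];print(p0,'y angle',2*np.degrees(np.arctan2(n[1],n[0]))-90,o['time_s'],o['joint_positions'])
cv2.imwrite('pics/w4.png',f['img'][...,::-1])
Q=P.reshape(-1,3);S=cv2.cvtColor(f['img'],cv2.COLOR_RGB2HSV)[...,1].ravel();ax=np.array([.593,-.0423]);R=np.hypot(*(Q[:,:2]-ax).T)
p=Q[(Q[:,2]>.1)&(Q[:,2]<.112)&(R<.125)&(R>.025)&(S<130)][:,:2]
def g(x):
    e=p-x[:2];c,s=np.cos(x[2]),np.sin(x[2]);return np.minimum(abs(e@np.array([c,s])),abs(e@np.array([-s,c])))
b=least_squares(g,[*ax,np.radians(85.7)],loss='soft_l1',f_scale=.003);print('cross',b.x,np.degrees(b.x[2]),np.median(b.fun),len(p))
e=p-b.x[:2];A=b.x[2]-np.pi/2;u=np.array([np.cos(A),np.sin(A)]);l=e@u;t=e@np.array([-u[1],u[0]])
k=(l>.08)&(abs(t)<.015);print('arm offset',k.sum(),np.median(t[k]),np.percentile(t[k],[2,98]),l[k].max(),b.x[:2]+.103*u)
E
```

```text
time_s: 13.1
position: [0.6276, -0.1389, 0.181]
tcp_rot: [-0.187, -3.135, -0.0]
force: [-0.2, -0.6, 0.2]
gripper_width: 0.0597
gripper_force: 0.0
time_s: 13.98
position: [0.6957, -0.0506, 0.1816]
tcp_rot: [-0.117, -3.139, 0.0]
force: [0.1, -0.0, 0.2]
gripper_width: 0.0599
gripper_force: 0.0
[ 0.69577382 -0.05063479  0.18167309] y angle 85.74323217957112 14.025 [-1.25109193e-01  6.75451257e-01  1.08790512e+00 -7.59016551e-05
  1.37814959e+00 -1.62159638e+00]
cross [ 0.59303908 -0.04308556  1.49622614] 85.72744281451277 0.002551531805359363 8011
arm offset 778 -8.308931062623261e-05 [-0.0048343   0.00474076] 0.11887145274527466 [ 0.69575283 -0.05075917]
```

```bash
python3 -m creep '[[[0,0,-0.08,0],[0,0,-0.17,0],[0,0,-0.27,0],[0,0,-0.37,0],[0,0,-0.45,0],[0,0,-0.51,0],[0,0,-0.538,0],[0,0,-0.538,0],[0,0,-0.538,0]]]'
python3 -m creep '[[[0,0,0,0],[0,0,0,0],[0,0,0,0],[0,0,0,0],[0,0,0,0],[0,0,0,0],[0,0,0,0],[0,0,0,0]]]' 1
python3 - <<'E'
import numpy as np
# arc rows: current arm angle A0, axis; print per call
A0=-4.27;r=.103;tot=-123.2
N=[0,20,40,60,80,100,123.2]
for i in range(6):
    print('call',i)
    for k in range(1,11):
        s=k/10
        a=np.radians(A0-N[i]-s*(N[i+1]-N[i]));b=np.radians(A0-N[i])
        print([round(r*(np.cos(a)-np.cos(b))/.2,3),round(r*(np.sin(a)-np.sin(b))/.2,3),0,round(-s*(N[i+1]-N[i])/90,3)])
E
```

```text
time_s: 15.15
position: [0.6964, -0.0498, 0.0746]
tcp_rot: [0.115, 3.138, -0.0]
force: [-0.2, 0.1, -0.8]
gripper_width: 0.0598
gripper_force: 0.0
time_s: 16.15
position: [0.6962, -0.0497, 0.0742]
tcp_rot: [0.115, 3.139, 0.0]
force: [-2.5, 1.7, 5.2]
gripper_width: 0.0091
gripper_force: 59.8
call 0
[np.float64(-0.002), np.float64(-0.018), 0, -0.022]
[np.float64(-0.004), np.float64(-0.036), 0, -0.044]
[np.float64(-0.007), np.float64(-0.053), 0, -0.067]
[np.float64(-0.01), np.float64(-0.071), 0, -0.089]
[np.float64(-0.014), np.float64(-0.089), 0, -0.111]
[np.float64(-0.019), np.float64(-0.106), 0, -0.133]
[np.float64(-0.025), np.float64(-0.123), 0, -0.156]
[np.float64(-0.03), np.float64(-0.14), 0, -0.178]
[np.float64(-0.037), np.float64(-0.157), 0, -0.2]
[np.float64(-0.044), np.float64(-0.173), 0, -0.222]
call 1
[np.float64(-0.008), np.float64(-0.016), 0, -0.022]
[np.float64(-0.016), np.float64(-0.032), 0, -0.044]
[np.float64(-0.025), np.float64(-0.048), 0, -0.067]
[np.float64(-0.034), np.float64(-0.063), 0, -0.089]
[np.float64(-0.044), np.float64(-0.078), 0, -0.111]
[np.float64(-0.054),
[... 1614 characters left out ...]
-0.125), np.float64(0.003), 0, -0.156]
[np.float64(-0.143), np.float64(0.006), 0, -0.178]
[np.float64(-0.161), np.float64(0.009), 0, -0.2]
[np.float64(-0.178), np.float64(0.013), 0, -0.222]
call 5
[np.float64(-0.02), np.float64(0.006), 0, -0.026]
[np.float64(-0.04), np.float64(0.012), 0, -0.052]
[np.float64(-0.06), np.float64(0.019), 0, -0.077]
[np.float64(-0.079), np.float64(0.027), 0, -0.103]
[np.float64(-0.098), np.float64(0.036), 0, -0.129]
[np.float64(-0.116), np.float64(0.045), 0, -0.155]
[np.float64(-0.135), np.float64(0.055), 0, -0.18]
[np.float64(-0.152), np.float64(0.066), 0, -0.206]
[np.float64(-0.17), np.float64(0.078), 0, -0.232]
[np.float64(-0.186), np.float64(0.09), 0, -0.258]
```

```bash
python3 -m creep '[[[0,-0.004,0,-0.004],[-0.001,-0.011,0,-0.013],[-0.003,-0.021,0,-0.027],[-0.004,-0.036,0,-0.044],[-0.007,-0.053,0,-0.067],[-0.01,-0.071,0,-0.089],[-0.014,-0.089,0,-0.111],[-0.019,-0.106,0,-0.133],[-0.025,-0.123,0,-0.156],[-0.03,-0.14,0,-0.178]]]'
python3 -m creep '[[[-0.007,-0.017,0,-0.022],[-0.014,-0.033,0,-0.044]]]'
```

```text
time_s: 17.4
position: [0.6899, -0.0779, 0.0741]
tcp_rot: [-0.554, -3.092, -0.0]
force: [-4.8, 2.5, 7.6]
gripper_width: 0.0095
gripper_force: 60.1
time_s: 17.65
position: [0.6872, -0.0845, 0.0742]
tcp_rot: [0.66, 3.071, 0.0]
force: [-2.8, 1.6, 5.8]
gripper_width: 0.0092
gripper_force: 60.0
```

Forces stay small, so I'm continuing.

```bash
python3 -m creep '[[[-0.008,-0.016,0,-0.022],[-0.016,-0.032,0,-0.044],[-0.025,-0.048,0,-0.067],[-0.034,-0.063,0,-0.089],[-0.044,-0.078,0,-0.111],[-0.054,-0.093,0,-0.133],[-0.065,-0.107,0,-0.156],[-0.077,-0.121,0,-0.178],[-0.088,-0.135,0,-0.2],[-0.101,-0.148,0,-0.222]]]'
python3 -m creep '[[[-0.013,-0.013,0,-0.022],[-0.026,-0.025,0,-0.044],[-0.04,-0.037,0,-0.067],[-0.054,-0.048,0,-0.089],[-0.068,-0.059,0,-0.111],[-0.083,-0.069,0,-0.133],[-0.098,-0.079,0,-0.156],[-0.113,-0.088,0,-0.178],[-0.129,-0.096,0,-0.2],[-0.145,-0.104,0,-0.222]]]'
```

```text
time_s: 18.9
position: [0.667, -0.1141, 0.0741]
tcp_rot: [1.183, 2.91, 0.0]
force: [-2.2, 1.5, 5.5]
gripper_width: 0.0091
gripper_force: 59.9
time_s: 20.15
position: [0.6381, -0.1349, 0.0741]
tcp_rot: [1.67, 2.661, 0.0]
force: [-0.5, 1.6, 6.0]
gripper_width: 0.009
gripper_force: 59.9
```

```bash
python3 -m creep '[[[-0.016,-0.008,0,-0.022],[-0.033,-0.014,0,-0.044],[-0.05,-0.021,0,-0.067],[-0.067,-0.027,0,-0.089],[-0.084,-0.032,0,-0.111],[-0.101,-0.036,0,-0.133],[-0.119,-0.04,0,-0.156],[-0.137,-0.044,0,-0.178],[-0.154,-0.046,0,-0.2],[-0.172,-0.048,0,-0.222]]]'
python3 -m creep '[[[-0.018,-0.001,0,-0.022],[-0.036,-0.002,0,-0.044],[-0.054,-0.003,0,-0.067],[-0.072,-0.002,0,-0.089],[-0.09,-0.001,0,-0.111],[-0.108,0.001,0,-0.133],[-0.125,0.003,0,-0.156],[-0.143,0.006,0,-0.178],[-0.161,0.009,0,-0.2],[-0.178,0.013,0,-0.222]]]'
python3 - <<'E'
import numpy as np
A0=-104.27;r=.103
for d in [2,4,6,8,10,12,14,16,18,19.2,20]: 
    a,b=np.radians([A0-d,A0]);print(d,[round(float(v),3) for v in (r*(np.cos(a)-np.cos(b))/.2,r*(np.sin(a)-np.sin(b))/.2,-d/90)])
E
```

```text
time_s: 21.4
position: [0.6037, -0.1447, 0.0742]
tcp_rot: [2.106, 2.33, -0.0]
force: [-0.3, 0.5, 5.4]
gripper_width: 0.0092
gripper_force: 59.9
time_s: 22.65
position: [0.568, -0.1422, 0.0741]
tcp_rot: [2.478, 1.93, -0.0]
force: [-2.3, -0.6, 6.8]
gripper_width: 0.0092
gripper_force: 59.9
2 [-0.017, 0.005, -0.022]
4 [-0.035, 0.01, -0.044]
6 [-0.051, 0.016, -0.067]
8 [-0.068, 0.023, -0.089]
10 [-0.085, 0.03, -0.111]
12 [-0.101, 0.037, -0.133]
14 [-0.117, 0.046, -0.156]
16 [-0.133, 0.054, -0.178]
18 [-0.148, 0.064, -0.2]
19.2 [-0.157, 0.07, -0.213]
20 [-0.163, 0.074, -0.222]
```

```bash
python3 -m creep '[[[-0.017,0.005,0,-0.022],[-0.035,0.01,0,-0.044],[-0.051,0.016,0,-0.067],[-0.068,0.023,0,-0.089],[-0.085,0.03,0,-0.111],[-0.101,0.037,0,-0.133],[-0.117,0.046,0,-0.156],[-0.133,0.054,0,-0.178],[-0.148,0.064,0,-0.2],[-0.157,0.07,0,-0.213]]]'
python3 -m creep '[[[-0.004,0.003,0,-0.006],[-0.006,0.004,0,-0.009],[-0.006,0.004,0,-0.009],[-0.006,0.004,0,-0.009]]]'
cat > chk.py <<'E'
from h import *
from scipy.optimize import least_squares
o=sensors.get_obs();n=o['tcp_rot'];print(o['position'],'arm angle by tool y',2*np.degrees(np.arctan2(n[1],n[0]))-180,'by pos',np.degrees(np.arctan2(o['position'][1]+.0429,o['position'][0]-.593)),o['time_s'])
import sys
W=[]
for c in ('top','wrist'):
    f=grab(c);P=cloud(f);W.append(f['img'])
    Q=P.reshape(-1,3);S=cv2.cvtColor(f['img'],cv2.COLOR_RGB2HSV)[...,1].ravel();ax=np.array([.593,-.0429]);R=np.hypot(*(Q[:,:2]-ax).T)
    a=np.degrees(np.arctan2(Q[:,1]-ax[1],Q[:,0]-ax[0]))
    p=Q[(Q[:,2]>.1)&(Q[:,2]<.112)&(R<.122)&(R>.025)&(S<130)&(abs((a+127.5+180)%360-180)>35)][:,:2]
    def g(x):
        e=p-ax if c=='' else p-x[:2];c_,s=np.cos(x[2]),np.sin(x[2]);return np.minimum(abs(e@np.array([c_,s])),abs(e@np.array([-s,c_])))
    b=least_squares(g,[*ax,np.radians(54)],loss='soft_l1',f_scale=.003);print(c,b.x[:2],np.degrees(b.x[2])-180,np.median(b.fun),len(p))
    # card / block direction
    k=Q[(Q[:,2]>.045)&(Q[:,2]<.07)&(R>.132)&(R<.16)&(a<-150)];print('card',len(k),np.degrees(np.arctan2(*(k.mean(0)[:2]-ax)[::-1])) if len(k) else '')
cv2.imwrite('pics/'+sys.argv[1],np.hstack([cv2.resize(W[0][80:280,180:380],(300,300)),cv2.resize(W[1],(480,300))])[...,::-1])
E
python3 chk.py c1.png
```

```text
time_s: 23.9
position: [0.5364, -0.1284, 0.0741]
tcp_rot: [2.765, 1.491, -0.001]
force: [-3.5, -3.0, 7.0]
gripper_width: 0.009
gripper_force: 60.0
time_s: 24.4
position: [0.5353, -0.1276, 0.0741]
tcp_rot: [2.775, 1.472, -0.001]
force: [-4.6, -3.2, 7.2]
gripper_width: 0.0093
gripper_force: 60.1
[ 0.53525715 -0.12764247  0.07409937] arm angle by tool y -124.09647294819108 by pos -124.27021016205885 24.4
top [ 0.59256544 -0.04050584] -123.81795140455034 0.002594654259277648 714
card 0 
wrist [ 0.61803815 -0.06558081] -123.99134931037605 0.00037637303717617506 4255
card 1459 -169.72968721389756
```

View pics/c1.png

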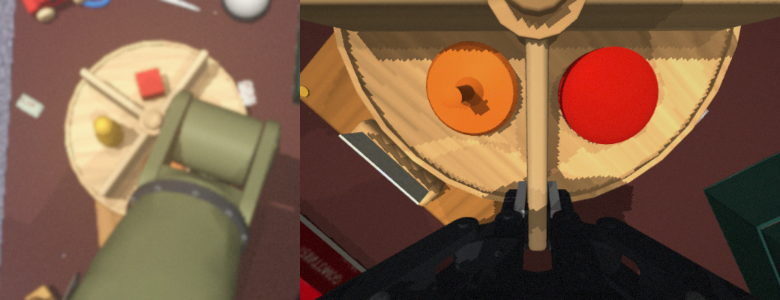

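The top view (left) shows every toy standing: block, skittle, and the yo-yo and top in their bays. The wrist view (right) shows the card at (383,170). I'll refine the front direction from this view.

```bash
python3 - <<'E'
from h import *
f=load('wrist');P=cloud(f);Q=P.reshape(-1,3);hsv=cv2.cvtColor(f['img'],cv2.COLOR_RGB2HSV)
ax=np.array([.593,-.0429])
k=Q[(Q[:,2]>.042)&(Q[:,2]<.068)&(Q[:,0]>.42)&(Q[:,0]<.47)&(Q[:,1]<0.0)&(Q[:,1]>-.12)&(np.hypot(*(Q[:,:2]-ax).T)>.134)]
r=cv2.minAreaRect(k[:,:2].astype(np.float32));print('card',len(k),r,k.min(0),k.max(0))
v=cv2.fitLine(k[:,:2].astype(np.float32),cv2.DIST_HUBER,0,.01,.01).ravel();print('normal',np.degrees(np.arctan2(v[1],v[0]))+ -90, 'dir',np.degrees(np.arctan2(*(np.array(r[0])-ax)[::-1])))
# tray centre from rim edge: tray floor/rim points z .034-.047
k=Q[(Q[:,2]>.012)&(Q[:,2]<.06)&(np.hypot(*(Q[:,:2]-ax).T)>.134)&(Q[:,0]<.5)&(Q[:,0]>.38)]
print(len(k))
t=Q[(abs(Q[:,2]-.04)<.006)&(np.hypot(*(Q[:,:2]-ax).T)<.14)]
th=np.degrees(np.arctan2(t[:,1]-ax[1],t[:,0]-ax[0]));R=np.hypot(*(t[:,:2]-ax).T)
for a in range(-180,0,15):
    m=(th>a)&(th<a+15)
    if m.sum()>50: print(a,np.percentile(R[m],99).round(4))
u=np.radians(-124.1);c=P[...,2];p=Q[(Q[:,2]>.1)&(Q[:,2]<.112)];e=p[:,:2]-ax;l=e@[np.cos(u),np.sin(u)];tt=e@[-np.sin(u),np.cos(u)];m=(abs(tt)<.012)&(l>.03)&(l<.085);s=np.polyfit(l[m],tt[m],1);print('arm line',m.sum(),np.degrees(s[0]),s[1],np.percentile(tt[m],[2,98]))
E
```

```text
card 2166 ((0.45321133732795715, -0.06205916032195091), (0.005558568984270096, 0.06600742787122726), 7.753221035003662) [ 0.44639904 -0.09489911  0.04200677] [ 0.46010059 -0.02922985  0.05978829]
normal -172.69928 dir -172.19577746323822
16183
-180 0.1288
-165 0.1286
-150 0.1285
-135 0.1184
-120 0.128
-105 0.1288
-90 0.129
-75 0.1289
-60 0.1286
-45 0.1286
arm line 4681 0.2072363751934404 -7.24184286221829e-05 [-0.00464827  0.00492683]
```

```bash
python3 -m creep '[[[-0.002,0.0015,0,-0.003],[-0.006,0.004,0,-0.009],[-0.011,0.008,0,-0.017],[-0.016,0.011,0,-0.025],[-0.021,0.015,0,-0.032],[-0.025,0.018,0,-0.038],[-0.0263,0.019,0,-0.04],[-0.0263,0.019,0,-0.04],[-0.0263,0.019,0,-0.04],[-0.0263,0.019,0,-0.04]]]'
python3 chk.py c2.png; python3 - <<'E'
from h import *
f=load('wrist');Q=cloud(f).reshape(-1,3);ax=np.array([.593,-.0429])
u=np.radians(-127.5);p=Q[(Q[:,2]>.1)&(Q[:,2]<.112)];e=p[:,:2]-ax;l=e@[np.cos(u),np.sin(u)];tt=e@[-np.sin(u),np.cos(u)];m=(abs(tt)<.012)&(l>.03)&(l<.085);s=np.polyfit(l[m],tt[m],1);print('arm',-127.5+np.degrees(s[0]),s[1])
k=Q[(Q[:,2]>.042)&(Q[:,2]<.068)&(Q[:,0]>.42)&(Q[:,0]<.47)&(Q[:,1]<0.0)&(Q[:,1]>-.12)&(np.hypot(*(Q[:,:2]-ax).T)>.134)]
r=cv2.minAreaRect(k[:,:2].astype(np.float32));print('card',r,np.degrees(np.arctan2(*(np.array(r[0])-ax)[::-1])))
g=grab('side');G=cloud(g)
cv2.imwrite('pics/c3.png',np.vstack([cv2.imread('pics/c2.png'),cv2.resize(g['img'][120:280,200:408],(390,300))[...,::-1].copy().repeat(2,1)[:, ::1][:, :780]]))
E
```

```text
time_s: 25.75
position: [0.53, -0.1238, 0.0741]
tcp_rot: [2.819, 1.385, -0.001]
force: [-4.9, -2.6, 7.4]
gripper_width: 0.0095
gripper_force: 60.1
[ 0.52996891 -0.12381954  0.0741019 ] arm angle by tool y -127.6907357702919 by pos -127.91628729891805 25.75
top [ 0.59262994 -0.04062131] -127.38186720040417 0.002578198939257243 695
card 0 
wrist [ 0.61733185 -0.06771906] -127.60318455839624 0.0003759475776122104 4270
card 1388 -169.74070878649073
arm -127.4989540129787 -6.286385145634431e-05
card ((0.4531576931476593, -0.062075041234493256), (0.005464162677526474, 0.06583718955516815), 7.775574207305908) -172.19234763006781
```

View pics/c3.png

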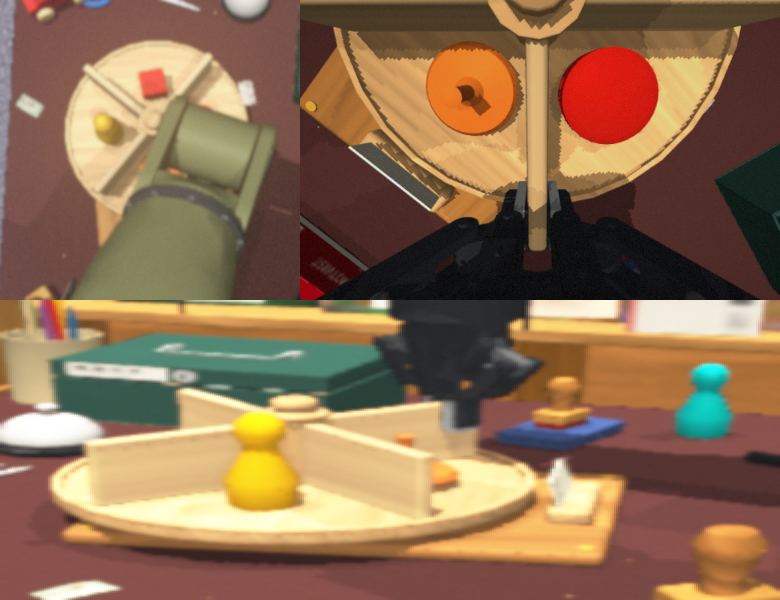

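The top's bay faces the card (arm at -127.5°, so the bay is at -172.5°; the card measures between -172.2° and -172.7°). All the toys are standing, the stamp is on its pad, and the divider is gripped with everything at rest.

```bash
python3 -c "
from bench import order;print(order.job_done())"
```

```text
the job is handed in; nothing more can be done
None
```

The job is handed in: the stamp stands upright on its ink pad lid, and the display is turned so the spinning top's bay faces the price card (within about 0.3° by the cameras). All the toys are standing, and the arm is still gripping a divider.

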